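# Space and press down a tread-plate on a van step board

## Robot

A 6-joint arm with a two-finger parallel gripper is mounted at the origin on the work surface. World frame = base frame: x ahead of the robot, y to its left, z up, the work surface at z = 0. Lengths are in m, angles in rad, forces in N, time in s.
With the tool pointing down it reaches from about 0.325 to 0.875 m from the base axis. Payload 4.4 kg.
Tool frame: the origin (TCP) lies on the centre line of the jaws, within the pads' length; the fingertips stand tips_ahead ahead of it and the grasp point (between the pads) lies 2 mm behind it (tips_ahead is the distance from the TCP to the fingertips, in m); z points along the fingers, y is the direction in which the jaws open and shut (so a half turn about z gives the same grasp; the last joint's range is limited). The gripper opens to 85 mm and grips with 20 to 120 N. Pads are 22 mm wide; open, the fingers measure 114 mm over their backs; the gripper's body (76 mm by 85 mm) begins 54 mm behind the grasp point. The pads swing forward as they close: fully open they stand 13 mm farther back than shut.
Start: joints at [-1.284, 0.207, 1.542, -0, 1.393, -0.15], TCP at [0.244, -0.521, 0.248] pointing down, gripper open.
Joint ranges: [-2.73, 2.73], [-0.86, 2.22], [0.23, 2.46], [-1.11, 4.25], [0.08, 2.63], [-2.82, 2.82]. Speed limits (rad/s): [2.79, 2.79, 3.14, 3.14, 3.14, 3.14].

## Interface

Orientations are given as a rotation vector (axis times angle).
In Python, from bench import observe, grab_frame, finish_job, tips_ahead gives the robot as it stands.
- The arm moves only by the shell command python3 -m inch 'ROWS' [FORCE]. ROWS is JSON, a list of rows, each a list of 5 numbers: the gripper command: -1 is shut, 1 is fully open, values between are in proportion, then the shift along the tool's x, y, z in units of 0.25 m (1.0 is 0.25 m), then the turn about the tool's z in units of 60 degrees (1.0 is 60 degrees). In form: [[grip, tx, ty, tz, yaw], ...]. A call has 1 to 5 rows; each row is the pose to reach, as a shift and turn from the pose commanded when the call began, along the tool's axes at that moment; what a row does not reach only later rows make up. A row lasts 1/10 s, in which the tool goes at most 50 mm and 8.59 degrees, less where a joint would pass 70% of its speed; a pose out of reach is approached as far as the arm can. A call with a number of a shift or a turn outside -1 to 1 is refused whole. A call with a gripper value outside its range is refused whole. The fingers move at their own pace and stop on an object; FORCE is the grip in N (left out, the last holds). Time passes only in rows, so rows that repeat a pose let the fingers close. It gives the time, the measured TCP pose, the force and the opening at its end, in the units of the state.
- observe(): the state, without advancing time (a new reading comes with each control period).
- grab_frame(name): name is "scene" or "top"; returns a dict with "img" (400x640x3 uint8, red, green, blue), "vfov" (degrees; the focal length in pixels is half the picture's height over the tangent of half this angle, whatever the lens; pixels are square), "cx", "cy" (the principal point, pixels), "dist" ([k1, k2, p1, p2, k3] as OpenCV has them; the pictures are not rectified), "origin" and "rotation" of the camera in the world. Camera axes: x right, y down, z forward; pixel columns grow to the right and rows downward; lengths in m; the calibration is good to about 2 mm. A picture is of the moment at which its call begins. There is no depth.
- finish_job(): hands the job in, once; it reports no verdict.
The state is a dict: "t": time; "joint_pos": joint angles; "qvel": joint speeds; "tau": joint torques, N m; "tool_pos": TCP position; "orientation": TCP orientation; "ft_force": force on the tool from outside, world axes, zero at the start; "torque": the same for the moment, N m; "grip_width": opening from 0.0 (shut) to 1.0 (fully open).
Only numpy, scipy, OpenCV 4.12 (cv2) and the standard library are available. Lean on these libraries where they do the work, as an engineer would, in place of code of your own. Each camera call takes 0.05 s, during which the arm holds its last target. There are 200 camera calls.

## Task

The middle tread-plate of the van's step board has just been laid on springy adhesive pads and stands a little proud of its two neighbours. Take the thinner of the two spacers out of the wooden rack, slide it on edge into the one joint round that plate that is wide enough for it, right down to the board so that the joint cannot close, without forcing it or shoving the plate out of place, and let it go. Then press the plate down with the fingertips at its middle until it lies flush with its neighbours, and finish while still holding it pressed flush; leave everything else where it is.

Things in the scene. Friction and masses are not known exactly. Their poses are not given: they have to be found in the camera images.
- board: Entry-step board of a van, fixed on the worktop: dark plywood base 148 (x) x 320 (y) mm, its upper face 14 mm above the worktop, with aluminium edge trims along both long sides up to plate height. Three tread-plates lie on it in a row along its y: a bonded one at each end, the loose one between. Origin on the worktop under its centre; x across the row, y along it.
- tile_top (a point): Centre of the top of the loose middle plate, 130 (x) x 120 (y, along the row) x 14 mm, free on four springy pads. Top 3 to 5 mm proud (about 36 mm above the worktop); flush is 32. Flush takes about 8 N at its middle, then it meets hard stops; let go, it rises. Joints, open down to the board: about 3 mm to the trims and to one neighbour, 10 to 13 mm to the other neighbour.
- plate_a_top (a point): Centre of the top face of the wider bonded neighbour plate, 130 (x) x 90 (y, along the row) mm, top 32 mm above the worktop; it may be at either end of the row. A tape measure stands on it. Same axes as the board.
- plate_b_top (a point): Centre of the top face of the narrower bonded neighbour plate, 130 (x) x 73 (y, along the row) mm, top 32 mm above the worktop; it is at the other end of the row. Same axes as the board.
- spacer_mid (a point): Centre of the spacer to be used: grey plastic, 60 (x) x 8 (y) x 52 (z) mm, 35 g, lower edges rounded 2 mm, standing on edge in the rack, underside 6 mm above the worktop; 38 mm of it sticks out. In the joint its length lies along the joint (the board's x) and it stands on the board's base, its centre 40 mm above the worktop.
- thick_mid (a point): Centre of the thicker spacer, 60 (x) x 14 (y) x 52 (z) mm, standing in the rack's other slot, 50 mm beside the one to be used, parallel to it. Not needed.
- rack: Slotted hardwood block that holds the spacers, fixed on the worktop, 90 (x) x 110 (y) x 20 (z) mm, slots 14 mm deep along its x: the thin spacer's at y = -25 mm, the thick one's at y = +25 mm. Origin at the centre of its underside.
- measure: Tape measure, black, 62 x 36 x 56 mm, standing on the wider neighbour plate. Origin at the centre of its underside.
- bottle1: Full drinking bottle, 73 mm across, 196 mm tall, upright on the worktop. Origin at the centre of its underside.
- bottle2: Another such bottle.
- tub: Black powder tub, 97 mm across, 126 mm tall. Origin at the centre of its underside.
- tape: Roll of black tape lying flat, 96 mm across, 25 mm high. Origin at the centre of its underside.
- hammer: Rubber mallet with wooden handle lying on the worktop, 260 mm long along its x, 26 mm high. Origin under its middle.
- driver: Screwdriver lying on the worktop, 200 mm long along its x, 26 mm high. Origin under its middle.
Things that resemble listed ones, but are neither listed nor needed, are in the scene too. Leave any turquoise look-alike of the part that bears tile_top alone.

How it is judged:
On the way, in this order (a step that is already met when the one before it is completed fails the run):
1. the thin spacer stands in the wide joint, down to the board, and is let go (horizontal distance between spacer_mid and plate_b_top below 0.062 m and x of spacer_mid in the frame of tile_top between -0.036 and 0.036 m and (y of spacer_mid in the frame of tile_top between 0.058 and 0.075 m or y of spacer_mid in the frame of tile_top between -0.075 and -0.058 m) and z of spacer_mid in the frame of board below 0.044 m and angle between spacer_mid's own z axis and vertical below 0.35 rad and contact force between the fingers and spacer below 0.3 N), for 0.2 s.
2. the middle plate is pressed flush by the fingertips (z of tile_top in the frame of board between 0.03 and 0.0335 m and angle between tile_top's own z axis and vertical below 0.02 rad and contact force between the fingers and tile above 4 N), for 0.2 s.
At the end, for the whole second after the job is handed in: Thin spacer free in the wide joint (beside the narrower neighbour, wholly within its length, within 4 mm of the board, leaning under 20 degrees); middle plate's top at most 1.5 mm above and 2 mm below its neighbours', within 0.02 rad of level, pressed by the fingertips with over 4 N (all of step 1 and all of step 2 and linear speed of each of tile, spacer below 0.02 m/s); the arm keeps its last pose, push and grip.
It fails at once if the spacer is forced: driven against a plate with over 25 N (contact force between spacer and tile above 25 N or contact force between spacer and plate_a above 25 N or contact force between spacer and plate_b above 25 N).
It fails at once if the middle plate is shoved out of place or lifted (more than 8 mm from its start, of which pressing takes about 4) (distance of tile_top from where it was at the start of the episode above 0.008 m).
It fails at once if a bystander is moved more than 30 mm (distance of any of thick_mid, measure, bottle1, bottle2, tub, tape, hammer, driver from where it was at the start of the episode above 0.03 m).
It also fails if it takes over 58 s, if anything falls off the work surface, if the arm or the gripper's body presses on something with over 40 N, if the wrist force passes 120 N, or if a joint passes its speed limit or range.

## Working session

There is one attempt and no reset: what is moved stays moved. The work goes in short steps, Python scripts to look and compute and a shell command to move; the robot and the scene stay as the last step left them, time stands still between calls to the robot, and variables do not carry over. Pictures are saved under pics/ and viewed, about 8 in all and at most 12, crops included, and the job is handed in when it is done.

```bash
mkdir -p pics && ls && python3 - <<'E'
from bench import *
import cv2
print(observe(), tips_ahead)
for n in ("top","scene"):
    f=grab_frame(n); cv2.imwrite(f"pics/{n}0.png",f["img"][:,:,::-1])
    print({k:v for k,v in f.items() if k!="img"})
E
```

```text
pics
{'t': 0.0, 'joint_pos': array([-1.28352175e+00,  2.07428349e-01,  1.54303046e+00, -5.91932669e-06,
        1.39349377e+00, -1.50501598e-01]), 'qvel': array([ 2.02360987e-04,  2.20731617e-03, -1.60450685e-04, -7.23454681e-04,
        3.60606128e-04,  8.48817761e-05]), 'tau': array([ 5.77365408e-04, -3.83034575e+01, -2.91597480e+01, -1.05864638e-04,
        1.06649310e-02, -7.00874878e-06]), 'tool_pos': array([ 0.24352957, -0.52005233,  0.2470847 ]), 'orientation': array([-3.06433446e+00, -6.81669624e-01,  2.62241233e-04]), 'ft_force': array([-0.57721383, -0.24167766, -0.67259921]), 'torque': array([ 0.01548175, -0.02715419,  0.04345956]), 'grip_width': 0.9996981447237085} 0.017
{'vfov': 44.236666749154395, 'cx': 321.85963003160185, 'cy': 200.7620095132597, 'dist': array([-0.15349764,  0.        ,  0.        ,  0.        ,  0.        ]), 'origin': array([0.40142774, 0.08659669, 1.57361227]), 'rotation': array([-2.17173478,  2.15783418, -0.11477374])}
{'vfov': 48.73313799467721, 'cx': 314.23292677139113, 'cy': 206.5005953660979, 'dist': array([-0.0902278,  0.       ,  0.       ,  0.       ,  0.       ]), 'origin': array([1.4824805 , 0.15329561, 0.69718713]), 'rotation': array([-1.55504171, -1.71336617,  0.93180043])}
```

View pics/top0.png

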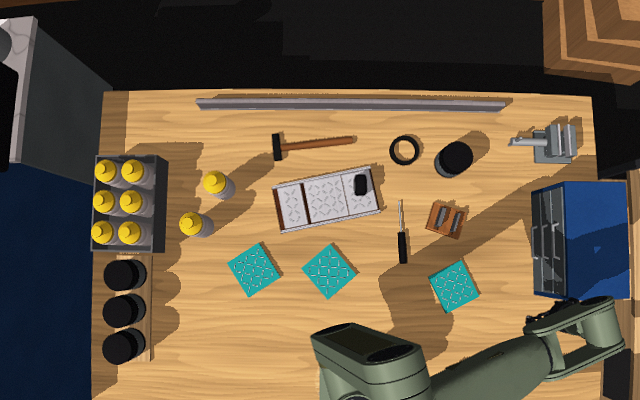

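View pics/scene0.png

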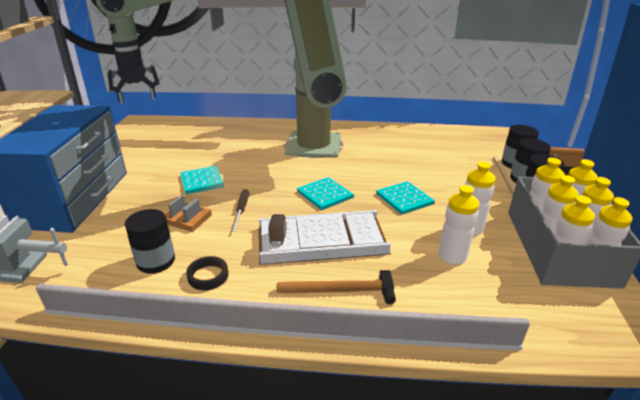

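The top view shows the board centred near (327,199). Its tape measure is at the right end (361,185), and the wide joint is near (303,203), beside the left plate. The rack is at (446,219) with two spacers. I'll enlarge both.

```bash
python3 - <<'E'
import cv2,numpy as np
t=cv2.imread("pics/top0.png")
a=cv2.resize(t[160:240,265:390],None,fx=6.4,fy=6.4,interpolation=cv2.INTER_CUBIC)
cv2.imwrite("pics/c1.png",a)
b=cv2.resize(t[190:250,415:480],None,fx=9,fy=9,interpolation=cv2.INTER_CUBIC)
cv2.imwrite("pics/c2.png",b)
E
```

```text
(no output)
```

View pics/c1.png

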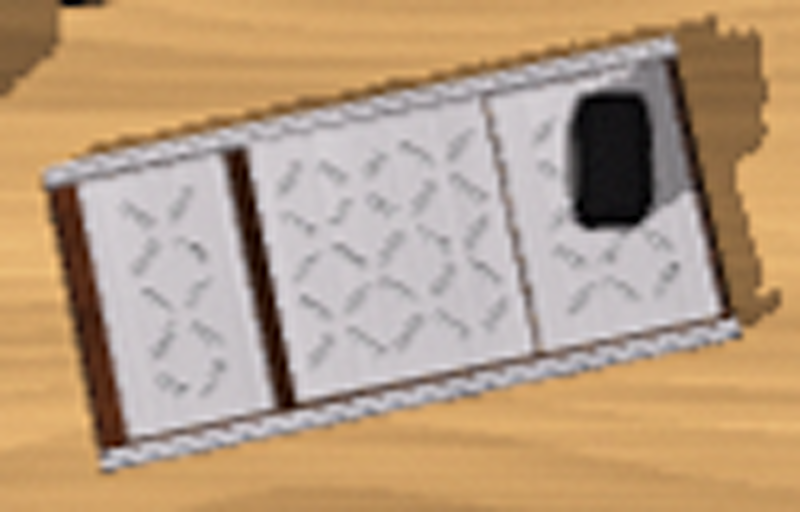

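View pics/c2.png

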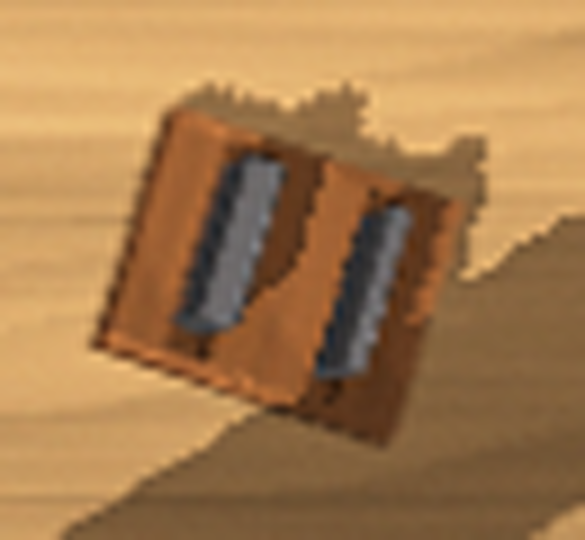

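```bash
cat > h.py <<'E'
import numpy as np, cv2
from scipy.spatial.transform import Rotation as R
from scipy.optimize import least_squares
from bench import *
def proj(f,P):
    Rc=R.from_rotvec(f["rotation"]).as_matrix(); k=200/np.tan(np.radians(f["vfov"]/2))
    K=np.array([[k,0,f["cx"]],[0,k,f["cy"]],[0,0,1.]])
    X=(np.atleast_2d(P)-f["origin"])@Rc
    return cv2.projectPoints(X,np.zeros(3),np.zeros(3),K,f["dist"])[0][:,0]
def pl(p,L):  # pose x,y,yaw ; local pts
    c,s=np.cos(p[2]),np.sin(p[2]); L=np.asarray(L,float)
    return np.c_[p[0]+c*L[:,0]-s*L[:,1],p[1]+s*L[:,0]+c*L[:,1],L[:,2]]
def rel(target,yaw,grip=None):
    "shift/turn in move units from current pose to TCP target, tool x axis at world yaw (mod pi)"
    s=observe(); M=R.from_rotvec(s["orientation"]).as_matrix()
    d=M.T@(np.array(target)-s["tool_pos"])/0.25
    cur=np.arctan2(M[1,0],M[0,0]); dy=-((yaw-cur+np.pi/2)%np.pi-np.pi/2)  # tool z down
    print("cur",s["tool_pos"].round(4),"yaw",np.degrees(cur).round(2),"| units",d.round(4),"turn",round(np.degrees(dy)/60,4),"deg",np.degrees(dy).round(2),"q6",s["joint_pos"][5].round(3),"F",s["ft_force"].round(1),"gw",round(s["grip_width"],3),"t",round(s["t"],2))
E
python3 - <<'E'
from h import *
f=grab_frame("top")
def un(a,x0,y0,s): a=np.array(a,float); return (a+.5)/s-.5+[x0,y0]
# board local: x across, y along; plate b at +y or image-left = world +y
bp=un([[80,183],[225,153],[272,405],[125,440],[252,152],[487,98],[535,355],[297,402],[495,95],[540,352]],265,160,6.4)
def BL(yb,g1,g2,h):
    # yb: outer edge(+y) of plate b ; g1 wide joint, g2 narrow
    b0=yb-.073; t0=b0-g1; t1=t0-.12; a0=t1-g2; X=.065
    return [[X,yb,.032],[X,b0,.032],[-X,b0,.032],[-X,yb,.032],[X,t0,h],[X,t1,h],[-X,t1,h],[-X,t0,h],[X,a0,.032],[-X,a0,.032]]
fun=lambda p:(proj(f,pl(p[:3],BL(p[3],p[4],p[5],.036)))-bp).ravel()*6.4
r=least_squares(fun,[.45,.07,.2,.15,.012,.003],x_scale=[.01,.01,.1,.01,.01,.01],loss="soft_l1")
p=r.x; print("board(y shifted)",p.round(4),np.degrees(p[2]),r.fun.round(1))
L=np.array([[0,p[3]-.073-p[4]/2,.04],[0,p[3]-.073-p[4]-.06,.036]])
print("joint,tile",pl(p[:3],L).round(4))
rp=un([[175,108],[462,203],[385,445],[95,345]],415,190,9)
fr=lambda q:(proj(f,pl(q,[[.045,.055,.02],[.045,-.055,.02],[-.045,-.055,.02],[-.045,.055,.02]]))-rp).ravel()*9
for y0 in(-.3,):
    q=least_squares(fr,[.4,-.25,-.3],x_scale=[.01,.01,.1]).x; print("rack",q.round(4),np.degrees(q[2]),fr(q).round(1))
pt=un(np.array([[388,205],[412,212],[355,375],[325,370]]),415,190,9)
fs=lambda s:(proj(f,pl(s,[[.03,.004,.058],[.03,-.004,.058],[-.03,-.004,.058],[-.03,.004,.058]]))-pt).ravel()*9
s=least_squares(fs,[q[0],q[1]-.025,q[2]],x_scale=[.01,.01,.1]).x
print("spacer",s.round(4),np.degrees(s[2]),fs(s).round(1),"from rack",pl(q,[[0,-.025,.05]]))
rel([s[0],s[1],.2],q[2])
E
```

```text
board(y shifted) [0.5742 0.0834 0.2001 0.1399 0.0126 0.0042] 11.46491800211042 [-1.9 -4.4 -2.  -2.6  0.7  3.1  1.5 -3.4 -4.3 -7.7 -0.8  0.   3.4  0.5
  0.8  0.6 -0.8  2.7  6.3  2.5]
joint,tile [[0.5621 0.1428 0.04  ]
 [0.5753 0.0778 0.036 ]]
rack [ 0.5104 -0.3052 -0.3266] -18.711929195670535 [-2.2 -2.6 -0.7  2.6  1.8  0.   1.1 -0.1]
spacer [ 0.5025 -0.3274 -0.3703] -21.219159614520795 [ 0.5  0.9 -2.4  2.3 -3.5  0.2  5.3 -3.2] from rack [[ 0.50236298 -0.32886126  0.05      ]]
cur [ 0.2436 -0.5202  0.2474] yaw 25.08 | units [ 1.2649 -0.2592  0.1903] turn 0.7299 deg 43.79 q6 -0.15 F [ 0.4 -0.5  0. ] gw 0.999 t 0.15
```

```bash
python3 -m inch '[[-0.3,0.9,-0.18,0.1,0.7],[-0.3,0.9,-0.18,0.1,0.7],[-0.3,0.9,-0.18,0.1,0.7],[-0.3,0.9,-0.18,0.1,0.7],[-0.3,0.9,-0.18,0.1,0.7]]' 30 && python3 -c "
from h import *
rel([.5024,-.328,.12],np.radians(-19))"
```

```text
t: 0.65
tool_pos: [0.4282, -0.3842, 0.2229]
orientation: [-3.113, 0.421, 0.001]
ft_force: [0.4, -1.3, 0.5]
grip_width: 0.347
cur [ 0.4282 -0.3842  0.2229] yaw -15.42 | units [ 0.2264 -0.2954  0.4118] turn 0.0597 deg 3.58 q6 0.958 F [ 0.4 -1.3  0.5] gw 0.347 t 0.65
```

```bash
python3 -m inch '[[-0.3,0.2,-0.28,0.4,0.04],[-0.3,0.2,-0.28,0.4,0.04],[-0.3,0.2,-0.28,0.4,0.04],[-0.3,0.2,-0.28,0.4,0.04],[-0.3,0.2,-0.28,0.4,0.04]]' && python3 -c "
from h import *
rel([.5024,-.328,.05],np.radians(-19))
f=grab_frame('top');a=f['img'][185:245,410:485,::-1]
b=grab_frame('scene')['img'][180:240,140:230,::-1]
a=cv2.resize(a,None,fx=7,fy=7,interpolation=2);b=cv2.resize(b,None,fx=7,fy=7,interpolation=2)[:,:]
cv2.imwrite('pics/s1.png',b);print(proj(f,[.5024,-.328,.058]))"
```

```text
t: 1.15
tool_pos: [0.4932, -0.3308, 0.1227]
orientation: [-3.105, 0.476, 0.003]
ft_force: [0.3, -0.5, 0.8]
grip_width: 0.352
cur [ 0.4932 -0.3308  0.1227] yaw -17.42 | units [ 0.0322 -0.0215  0.2909] turn 0.0264 deg 1.58 q6 1.139 F [ 0.3 -0.5  0.8] gw 0.352 t 1.15
[[455.86730906 221.84403643]]
```

View pics/s1.png

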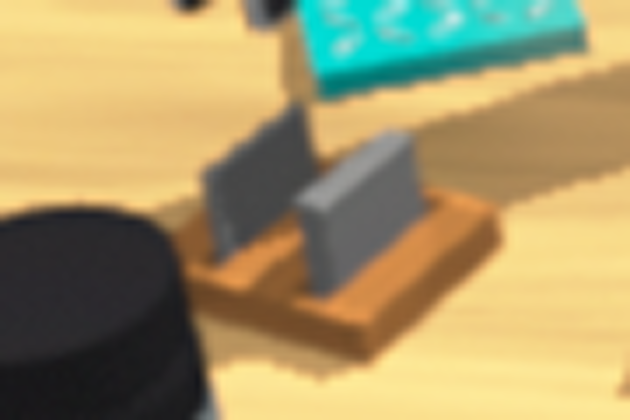

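The thin spacer is the left one in this crop; its top-edge midpoint is near (257,139), about (176.7,199.8) in the full frame. I'll cross-check this against the fitted pose.

```bash
python3 -c "
from h import *
f=grab_frame('scene')
q=[.5104,-.3052,-.3266]
pr=lambda L:((proj(f,pl(q,L))-[140,180]+.5)*7-.5).round(0).tolist()
print('thin ends',pr([[-.03,-.025,.058],[.03,-.025,.058]]),'thick corners',pr([[.03,.018,.058],[-.03,.018,.058],[-.03,.032,.058],[.03,.032,.058]]),'rack',pr([[.045,.055,.02],[.045,-.055,.02],[-.045,.055,.02]]))
rel([.5024,-.328,.05],np.radians(-18.7))
print(proj(f,[observe()['tool_pos']-[0,0,.017]]))"
```

```text
thin ends [[307.0, 94.0], [209.0, 168.0]] thick corners [[297.0, 193.0], [393.0, 117.0], [422.0, 124.0], [326.0, 201.0]] rack [[366.0, 318.0], [142.0, 251.0], [504.0, 199.0]]
cur [ 0.4939 -0.333   0.1254] yaw -17.56 | units [ 0.0255 -0.03    0.3018] turn 0.019 deg 1.14 q6 1.139 F [-0.  -0.2 -0.2] gw 0.35 t 1.3
[[173.00111858 180.70228757]]
```

```bash
python3 -m inch '[[-0.3,0.025,-0.03,0.1,0.019],[-0.3,0.025,-0.03,0.15,0.019],[-0.3,0.025,-0.03,0.2,0.019],[-0.3,0.025,-0.03,0.26,0.019],[-0.3,0.025,-0.03,0.302,0.019]]' && python3 -m inch '[[-0.3,0,0,0,0],[-0.3,0,0,0,0]]' && python3 -c "
from h import *
rel([.5024,-.328,.05],np.radians(-18.7))"
```

```text
t: 1.8
tool_pos: [0.5011, -0.326, 0.0468]
orientation: [-3.1, 0.509, 0.001]
ft_force: [0.0, 0.5, -0.1]
grip_width: 0.354
t: 2.0
tool_pos: [0.5016, -0.326, 0.0477]
orientation: [-3.1, 0.508, 0.001]
ft_force: [0.0, -0.1, 0.2]
grip_width: 0.352
cur [ 0.5016 -0.326   0.0477] yaw -18.63 | units [ 0.0056  0.0067 -0.0091] turn 0.0012 deg 0.07 q6 1.175 F [ 0.  -0.1  0.2] gw 0.352 t 2.0
```

```bash
python3 -m inch '[[-0.3,0.0,0.006,-0.01,0],[-0.8,0,0.006,-0.01,0],[-1,0,0.006,-0.01,0],[-1,0,0.006,-0.01,0],[-1,0,0.006,-0.01,0]]' 25 && python3 -m inch '[[-1,0,0,0,0],[-1,0,0,0,0],[-1,0,0,0,0],[-1,0,0,0,0]]' && python3 -c "
from h import *
rel([.5024,-.328,.05],np.radians(-18.7))"
```

```text
t: 2.5
tool_pos: [0.5019, -0.3282, 0.0516]
orientation: [3.099, -0.508, 0.003]
ft_force: [-1.5, -0.4, 3.9]
grip_width: 0.086
t: 2.9
tool_pos: [0.502, -0.3282, 0.0516]
orientation: [3.099, -0.508, 0.003]
ft_force: [-0.5, -0.0, 5.3]
grip_width: 0.088
cur [ 0.502  -0.3282  0.0516] yaw -18.62 | units [ 0.0014 -0.0012  0.0063] turn 0.0014 deg 0.08 q6 1.173 F [-0.5 -0.   5.3] gw 0.088 t 2.9
```

```bash
python3 -m inch '[[-1,0,0,-0.03,0],[-1,0,0,-0.08,0],[-1,0,0,-0.2,0],[-1,0,0,-0.4,0],[-1,0,0,-0.6,0]]' && python3 -m inch '[[-1,0,0,0,0],[-1,0,0,0,0]]' && python3 -c "
from h import *
rel([.5621,.1428,.2],np.radians(11.46))"
```

```text
t: 3.4
tool_pos: [0.5004, -0.3256, 0.2012]
orientation: [-3.097, 0.508, 0.004]
ft_force: [1.1, -0.4, 0.1]
grip_width: 0.088
t: 3.6
tool_pos: [0.5023, -0.3274, 0.2032]
orientation: [3.099, -0.508, 0.006]
ft_force: [0.6, -0.1, -1.7]
grip_width: 0.085
cur [ 0.5023 -0.3274  0.2032] yaw -18.62 | units [-0.3737 -1.8588  0.0103] turn -0.5013 deg -30.08 q6 1.173 F [ 0.6 -0.1 -1.7] gw 0.085 t 3.6
```

```bash
python3 -m inch '[[-1,-0.02,-0.1,0,0],[-1,-0.06,-0.28,0,0],[-1,-0.09,-0.47,0,0],[-1,-0.13,-0.66,0,0],[-1,-0.17,-0.85,0,0]]' && python3 -m inch '[[-1,-0.04,-0.19,0,-0.1],[-1,-0.08,-0.38,0,-0.22],[-1,-0.11,-0.57,0,-0.34],[-1,-0.15,-0.75,0,-0.46],[-1,-0.19,-0.9,0,-0.5]]' && python3 -m inch '[[-1,0,0,0,0],[-1,0,0,0,0]]' && python3 -c "
from h import *
rel([.5621,.1428,.1],np.radians(11.46))"
```

```text
t: 4.1
tool_pos: [0.527, -0.1096, 0.198]
orientation: [-3.098, 0.509, 0.008]
ft_force: [0.9, -0.1, -1.2]
grip_width: 0.084
t: 4.6
tool_pos: [0.5536, 0.1188, 0.198]
orientation: [-3.124, -0.318, 0.008]
ft_force: [0.7, -0.8, -0.0]
grip_width: 0.087
t: 4.8
tool_pos: [0.5539, 0.1168, 0.1983]
orientation: [-3.126, -0.314, 0.008]
ft_force: [0.1, -0.7, 0.2]
grip_width: 0.09
cur [0.5539 0.1168 0.1983] yaw 11.49 | units [ 0.0549 -0.095   0.3928] turn 0.0004 deg 0.03 q6 1.426 F [ 0.1 -0.7  0.2] gw 0.09 t 4.8
```

```bash
python3 -m inch '[[-1,0.03,-0.05,0.08,0],[-1,0.055,-0.095,0.18,0],[-1,0.055,-0.095,0.28,0],[-1,0.055,-0.095,0.37,0],[-1,0.055,-0.095,0.393,0]]' && python3 -m inch '[[-1,0,0,0,0],[-1,0,0,0,0]]' && python3 -c "
from h import *
rel([.5621,.1428,.1],np.radians(11.46))
t=grab_frame('top')['img'][155:235,265:355,::-1]; s=grab_frame('scene')['img'][180:270,250:400,::-1]
a=cv2.resize(t,(450,400),interpolation=2)
cv2.imwrite('pics/s2.png',cv2.resize(s,None,fx=5.3,fy=5.3,interpolation=2))
cv2.imwrite('pics/t2.png',cv2.resize(t,None,fx=6,fy=6,interpolation=2))"
```

```text
t: 5.3
tool_pos: [0.5611, 0.14, 0.098]
orientation: [3.126, 0.307, -0.014]
ft_force: [-0.6, -0.2, -0.3]
grip_width: 0.085
t: 5.5
tool_pos: [0.5652, 0.1412, 0.1031]
orientation: [3.126, 0.309, 0.002]
ft_force: [0.6, 0.6, 0.4]
grip_width: 0.087
cur [0.5652 0.1412 0.1031] yaw 11.29 | units [-0.0109 -0.0087  0.0122] turn -0.0028 deg -0.17 q6 1.47 F [0.6 0.6 0.4] gw 0.087 t 5.5
```

View pics/s2.png

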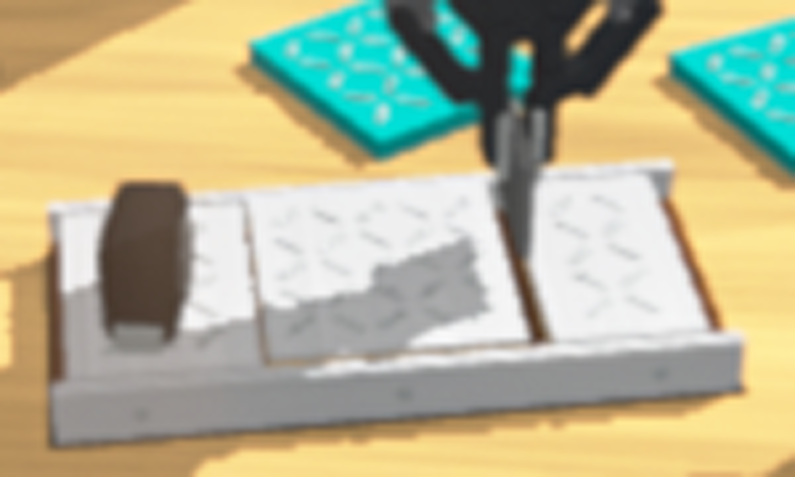

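View pics/t2.png

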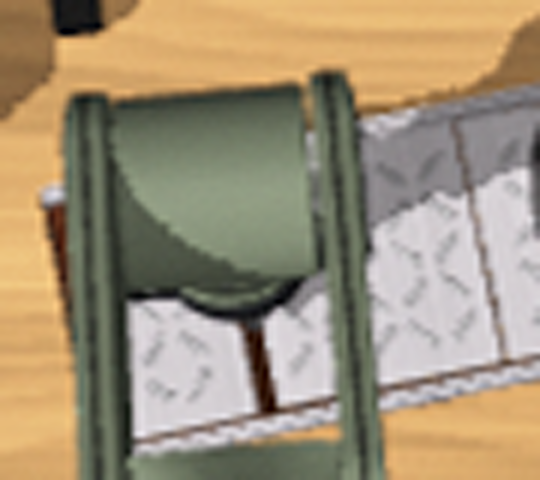

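The scene crop shows the spacer hanging directly over the joint, its near lower end at about (528,258). The joint runs from about (500,190) down to (540,342). In the top view the arm hides the spacer. I'll compare these with the predicted positions.

```bash
python3 -c "
from h import *
f=grab_frame('scene'); s=observe(); print(s['tool_pos'])
pr=lambda L,p:((proj(f,pl(p,L))-[250,180]+.5)*5.3-.5).round(0).tolist()
b=[.5742,.0834,.2001]; y0=.1399-.073; t0=y0-.0126
print('plate b edge near/far',pr([[.065,y0,.032],[-.065,y0,.032]],b),'tile edge',pr([[.065,t0,.036],[-.065,t0,.036]],b))
print('tile other',pr([[.065,t0-.12,.036],[-.065,t0-.12,.036]],b),'b outer',pr([[.065,y0+.073,.032],[-.065,y0+.073,.032]],b))
M=R.from_rotvec(s['orientation']).as_matrix();yaw=np.arctan2(M[1,0],M[0,0])
z=s['tool_pos'][2]-.0196
print('spacer near bottom/top',pr([[.03,-.004,z-.026],[.03,.004,z-.026],[.03,-.004,z+.026],[.03,.004,z+.026]],[*s['tool_pos'][:2],yaw]))
"
python3 - <<'E'
import cv2
i=cv2.imread('pics/s2.png')[130:380,420:620]
cv2.imwrite('pics/s2c.png',cv2.resize(i,None,fx=2.4,fy=2.4,interpolation=2))
E
```

```text
[0.5657259  0.14179482 0.10389621]
plate b edge near/far [[552.0, 338.0], [507.0, 181.0]] tile edge [[525.0, 333.0], [483.0, 176.0]]
tile other [[265.0, 350.0], [246.0, 190.0]] b outer [[707.0, 327.0], [649.0, 172.0]]
spacer near bottom/top [[517.0, 253.0], [534.0, 252.0], [521.0, 160.0], [539.0, 159.0]]
```

View pics/s2c.png

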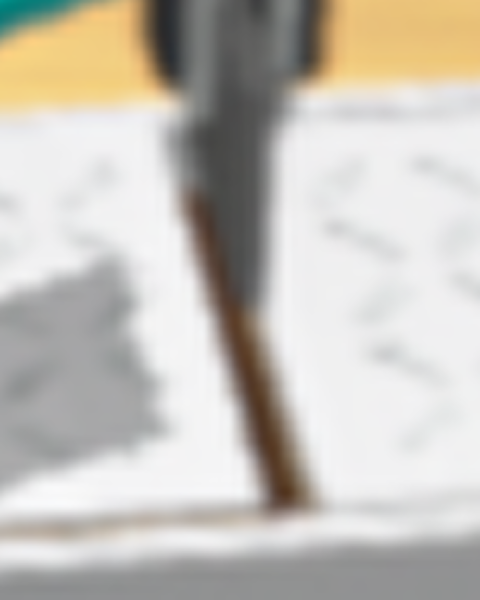

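```bash
cat >> h.py <<'E'
def ray(f,uv,z):
    k=200/np.tan(np.radians(f["vfov"]/2)); K=np.array([[k,0,f["cx"]],[0,k,f["cy"]],[0,0,1.]])
    n=cv2.undistortPoints(np.array(uv,float).reshape(-1,1,2),K,f["dist"])[:,0]
    d=np.c_[n,np.ones(len(n))]@R.from_rotvec(f["rotation"]).as_matrix().T
    o=f["origin"]; return o+d*((z-o[2])/d[:,2])[:,None]
def tolocal(P,p):
    c,s=np.cos(p[2]),np.sin(p[2]); d=P[:,:2]-p[:2]
    return np.c_[c*d[:,0]+s*d[:,1],-s*d[:,0]+c*d[:,1]]
E
python3 -c "
from h import *
f=grab_frame('scene'); b=[.5742,.0834,.2001]
full=lambda a:((np.array(a,float)/2.4+[420,130])+.5)/5.3-.5+[250,180]
print('tile edge',tolocal(ray(f,full([[268,505],[238,400],[205,270],[185,195]]),.036),b).round(4).tolist())
print('b edge',tolocal(ray(f,full([[315,500],[290,400]]),.032),b).round(4).tolist())
print('spacer right near: bottom',tolocal(ray(f,full([[262,316]]),.058),b).round(4),'z.08',tolocal(ray(f,full([[268,200]]),.085),b).round(4))
for i in range(4): print(observe()['tool_pos'].round(4)); grab_frame('top')
"
```

```text
tile edge [[0.0708, 0.0563], [0.0372, 0.056], [-0.0066, 0.0565], [-0.0333, 0.0566]]
b edge [[0.0652, 0.0665], [0.0331, 0.0672]]
spacer right near: bottom [[0.0399 0.0594]] z.08 [[0.0395 0.0596]]
[0.5656 0.1419 0.1037]
[0.5653 0.142  0.1035]
[0.5651 0.142  0.1033]
[0.565  0.1421 0.103 ]
```

```bash
python3 -m inch '[[-1,0,-0.016,0,0],[-1,0,-0.016,0.02,0],[-1,0,-0.016,0.035,0],[-1,0,-0.016,0.05,0],[-1,0,-0.016,0.05,0]]' && python3 -m inch '[[-1,0,0,0,0],[-1,0,0,0,0],[-1,0,0,0,0]]' && python3 -c "
from h import *
f=grab_frame('scene');s=observe()
i=f['img'][205:250,325:370,::-1]
cv2.imwrite('pics/s3.png',cv2.resize(i,None,fx=13,fy=13,interpolation=2))
b=[.5742,.0834,.2001]
print(s['tool_pos'],tolocal(s['tool_pos'][None],b)); rel(s['tool_pos'],.2001)
M=R.from_rotvec(s['orientation']).as_matrix();yaw=np.arctan2(M[1,0],M[0,0])
z=s['tool_pos'][2]-.0196
pr=lambda L,p:((proj(f,pl(p,L))-[325,205]+.5)*13-.5).round(0).tolist()
print('spacer near bottom/top',pr([[.03,-.004,z-.026],[.03,.004,z-.026],[.03,-.004,z+.026],[.03,.004,z+.026]],[*s['tool_pos'][:2],yaw]))
"
```

```text
t: 6.4
tool_pos: [0.5629, 0.1458, 0.0886]
orientation: [3.126, 0.311, -0.003]
ft_force: [0.5, 0.7, -0.6]
grip_width: 0.081
t: 6.7
tool_pos: [0.5639, 0.1459, 0.09]
orientation: [-3.126, -0.311, -0.001]
ft_force: [0.5, 0.1, 0.1]
grip_width: 0.087
[0.56392032 0.14587882 0.08996584] [[0.00234418 0.06327543]]
cur [0.5639 0.1459 0.09  ] yaw 11.37 | units [0. 0. 0.] turn -0.0016 deg -0.1 q6 1.477 F [ 0.2 -0.9  0.2] gw 0.086 t 6.75
spacer near bottom/top [[313.0, 352.0], [355.0, 349.0], [324.0, 127.0], [366.0, 125.0]]
```

View pics/s3.png

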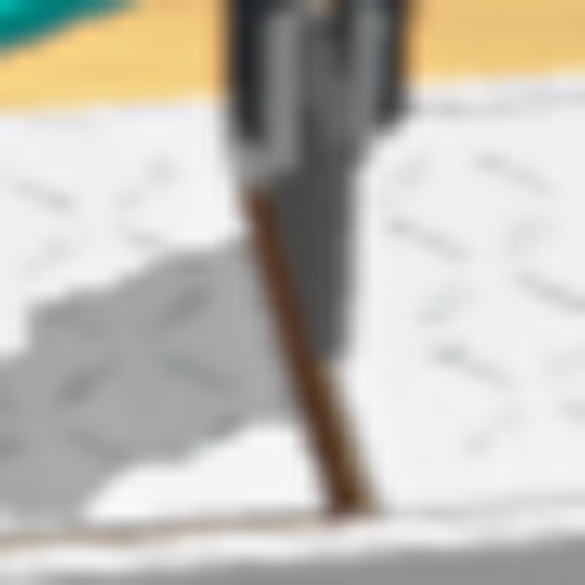

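```bash
python3 -c "
from h import *
f=grab_frame('scene'); b=[.5742,.0834,.2001]
full=lambda a:(np.array(a,float)+.5)/13-.5+[325,205]
print('tile edge',tolocal(ray(f,full([[330,510],[298,390],[262,250],[247,195]]),.036),b).round(4).tolist())
print('b edge',tolocal(ray(f,full([[374,505],[352,420],[337,375]]),.032),b).round(4).tolist())
print('spacer right near: bottom',tolocal(ray(f,full([[348,352]]),.046),b).round(4),'up',tolocal(ray(f,full([[356,200]]),.08),b).round(4))
"
```

```text
tile edge [[0.0705, 0.0563], [0.033, 0.0565], [-0.0136, 0.0569], [-0.0329, 0.0569]]
b edge [[0.0649, 0.0658], [0.0383, 0.0662], [0.0237, 0.0658]]
spacer right near: bottom [[0.0352 0.0654]] up [[0.0333 0.0658]]
```

```bash
python3 -m inch '[[-1,0,0,0.01,0],[-1,0,0,0.02,0],[-1,0,0,0.03,0],[-1,0,0,0.035,0],[-1,0,0,0.04,0]]' && python3 -m inch '[[-1,0,0,0.004,0],[-1,0,0,0.008,0],[-1,0,0,0.012,0],[-1,0,0,0.012,0]]'
```

```text
t: 7.3
tool_pos: [0.5636, 0.1459, 0.0795]
orientation: [-3.126, -0.311, 0.001]
ft_force: [1.1, 0.8, 0.6]
grip_width: 0.082
t: 7.7
tool_pos: [0.5636, 0.1459, 0.0766]
orientation: [-3.126, -0.311, 0.0]
ft_force: [-0.0, 0.4, -0.8]
grip_width: 0.084
```

Bottom is now at about z = 0.031, below the plate tops, with no contact force. I'll go on in small steps.

```bash
python3 -m inch '[[-1,0,0,0.004,0],[-1,0,0,0.008,0],[-1,0,0,0.012,0],[-1,0,0,0.016,0],[-1,0,0,0.016,0]]' && python3 -m inch '[[-1,0,0,0.004,0],[-1,0,0,0.008,0],[-1,0,0,0.012,0],[-1,0,0,0.016,0],[-1,0,0,0.016,0]]'
```

```text
t: 8.2
tool_pos: [0.5637, 0.1458, 0.0726]
orientation: [3.126, 0.311, -0.0]
ft_force: [-0.1, -0.1, -0.3]
grip_width: 0.089
t: 8.7
tool_pos: [0.5637, 0.1458, 0.0686]
orientation: [3.126, 0.311, 0.0]
ft_force: [0.8, -1.0, 0.4]
grip_width: 0.085
```

```bash
python3 -m inch '[[-1,0,0,0.006,0],[-1,0,0,0.012,0],[-1,0,0,0.018,0],[-1,0,0,0.024,0],[-1,0,0,0.024,0]]' && python3 -m inch '[[-1,0,0,0.003,0],[-1,0,0,0.006,0],[-1,0,0,0.009,0],[-1,0,0,0.009,0]]'
```

```text
t: 9.2
tool_pos: [0.5637, 0.1458, 0.0624]
orientation: [3.126, 0.311, -0.0]
ft_force: [0.9, -1.2, -0.9]
grip_width: 0.085
t: 9.6
tool_pos: [0.5638, 0.1458, 0.0604]
orientation: [3.126, 0.311, 0.0]
ft_force: [0.8, -2.4, 0.5]
grip_width: 0.088
```

```bash
python3 -m inch '[[-1,0,0,0.003,0],[-1,0,0,0.006,0],[-1,0,0,0.006,0]]' && python3 -m inch '[[-1,0,0,0.003,0],[-1,0,0,0.006,0],[-1,0,0,0.006,0]]'
```

```text
t: 9.9
tool_pos: [0.5638, 0.1458, 0.0596]
orientation: [3.126, 0.311, 0.0]
ft_force: [-1.3, -1.9, 4.9]
grip_width: 0.089
t: 10.2
tool_pos: [0.5639, 0.1459, 0.0595]
orientation: [3.126, 0.312, -0.0]
ft_force: [-5.3, -2.6, 12.9]
grip_width: 0.085
```

```bash
python3 -m inch '[[-1,0,0,-0.005,0],[-0.75,0,0,-0.006,0],[-0.5,0,0,-0.006,0],[-0.4,0,0,-0.006,0],[-0.4,0,0,-0.006,0]]' && python3 -m inch '[[-0.4,0,0,-0.04,0],[-0.4,0,0,-0.1,0],[-0.4,0,0,-0.2,0],[-0.4,0,0,-0.34,0],[-0.4,0,0,-0.4,0]]' && python3 -m inch '[[-0.4,0,0,0,0],[-0.4,0,0,0,0]]' && python3 -c "
from h import *
f=grab_frame('scene')
i=f['img'][195:260,300:390,::-1]
cv2.imwrite('pics/s4.png',cv2.resize(i,None,fx=8,fy=8,interpolation=2))
b=[.5742,.0834,.2001]
P=pl(b,[[0,.0569-.06,.07]])[0]; print(P); rel([P[0],P[1],.1],.2001)
"
```

```text
t: 10.7
tool_pos: [0.5634, 0.1461, 0.0585]
orientation: [-3.126, -0.311, 0.001]
ft_force: [-0.1, -0.7, 1.3]
grip_width: 0.299
t: 11.2
tool_pos: [0.5665, 0.1463, 0.1642]
orientation: [-3.126, -0.311, -0.013]
ft_force: [0.7, 0.7, 0.4]
grip_width: 0.301
t: 11.4
tool_pos: [0.5635, 0.1459, 0.1589]
orientation: [-3.126, -0.311, -0.0]
ft_force: [-1.3, 0.9, -0.5]
grip_width: 0.299
[0.57481618 0.08036186 0.07      ]
cur [0.5627 0.1458 0.1577] yaw 11.37 | units [-0.0033  0.2661  0.2307] turn -0.0016 deg -0.09 q6 1.477 F [-0.8 -0.3 -0.1] gw 0.299 t 11.45
```

View pics/s4.png

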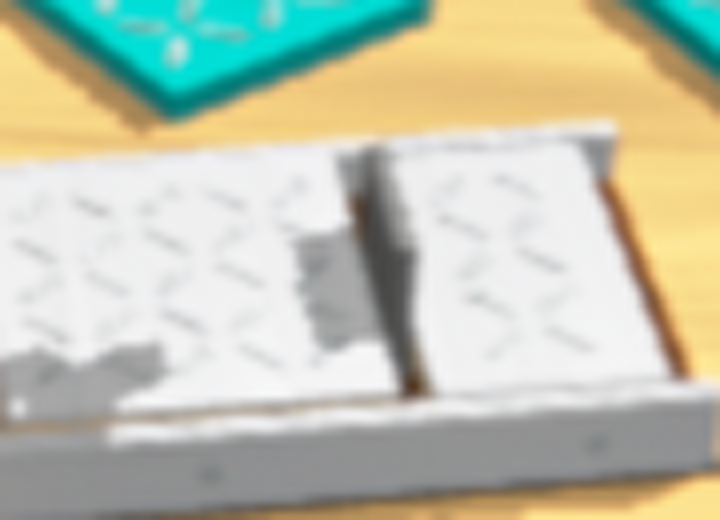

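The spacer stands upright in the joint and clear of the fingers. Its top edge runs from (365,155) to (405,235) in the crop, and its near end is about (408,365). Next I go to the plate's middle with the gripper shut.

```bash
python3 -m inch '[[-1,0,0.1,0,0],[-1,0.003,0.2,0,0],[-1,0.003,0.255,0,0],[-1,0.003,0.257,0,0],[-1,0.003,0.257,0,0]]' 30 && python3 -m inch '[[-1,0,0,0.1,0],[-1,0,0,0.2,0],[-1,0,0,0.3,0],[-1,0,0,0.36,0],[-1,0,0,0.38,0]]' && python3 -m inch '[[-1,0,0,0,0],[-1,0,0,0,0],[-1,0,0,0,0]]' && python3 -c "
from h import *
b=[.5742,.0834,.2001]
P=pl(b,[[.0015,-.0016,.053]])[0]; rel(P,.2001)
"
```

```text
t: 11.95
tool_pos: [0.5764, 0.0833, 0.1579]
orientation: [-3.125, -0.31, 0.003]
ft_force: [0.1, -0.4, 0.2]
grip_width: -0.003
t: 12.45
tool_pos: [0.5753, 0.0839, 0.0617]
orientation: [-3.125, -0.313, 0.007]
ft_force: [-0.1, 0.4, -0.1]
grip_width: 0.003
t: 12.75
tool_pos: [0.5784, 0.0831, 0.0655]
orientation: [3.126, 0.311, 0.005]
ft_force: [0.6, -0.0, 0.6]
grip_width: -0.001
cur [0.5784 0.0831 0.0655] yaw 11.38 | units [-0.0104  0.002   0.0501] turn -0.0014 deg -0.09 q6 1.367 F [ 0.6 -0.   0.6] gw -0.001 t 12.75
```

```bash
python3 -m inch '[[-1,-0.006,0.002,0.015,0],[-1,-0.006,0.002,0.03,0],[-1,-0.006,0.002,0.04,0],[-1,-0.006,0.002,0.045,0],[-1,-0.006,0.002,0.045,0]]' && python3 -m inch '[[-1,0,0,0.006,0],[-1,0,0,0.006,0],[-1,0,0,0.012,0],[-1,0,0,0.012,0],[-1,0,0,0.012,0]]'
```

```text
t: 13.25
tool_pos: [0.5755, 0.0822, 0.0524]
orientation: [-3.126, -0.311, 0.001]
ft_force: [-0.1, -0.6, 0.4]
grip_width: -0.001
t: 13.75
tool_pos: [0.5759, 0.0822, 0.0501]
orientation: [3.126, 0.311, 0.0]
ft_force: [-1.4, -0.5, 4.7]
grip_width: -0.004
```

```bash
python3 -m inch '[[-1,0,0,0.004,0],[-1,0,0,0.004,0],[-1,0,0,0.004,0]]' && python3 -m inch '[[-1,0,0,0.004,0],[-1,0,0,0.004,0],[-1,0,0,0.004,0]]'
```

```text
t: 14.05
tool_pos: [0.5759, 0.0823, 0.0493]
orientation: [3.126, 0.311, 0.0]
ft_force: [-2.2, 0.1, 6.3]
grip_width: 0.004
t: 14.35
tool_pos: [0.5759, 0.0822, 0.0491]
orientation: [3.126, 0.311, -0.0]
ft_force: [-4.2, -0.3, 10.3]
grip_width: -0.003
```

```bash
python3 -m inch '[[-1,0,0,0.002,0],[-1,0,0,0.003,0],[-1,0,0,0.003,0],[-1,0,0,0.003,0],[-1,0,0,0.003,0]]' && python3 -m inch '[[-1,0,0,0,0],[-1,0,0,0,0],[-1,0,0,0,0]]' && python3 -c "
from h import *
f=grab_frame('scene'); print(observe()['ft_force'],observe()['t'])
i=f['img'][190:265,255:390,::-1]
cv2.imwrite('pics/s5.png',cv2.resize(i,None,fx=5.8,fy=5.8,interpolation=2))"
```

```text
t: 14.85
tool_pos: [0.5759, 0.0823, 0.049]
orientation: [3.126, 0.312, -0.0]
ft_force: [-6.0, -0.6, 15.2]
grip_width: -0.005
t: 15.15
tool_pos: [0.5759, 0.0823, 0.049]
orientation: [3.126, 0.312, -0.0]
ft_force: [-5.6, -0.7, 14.2]
grip_width: 0.002
[-6.79994931 -0.85994891 14.88562987] 15.2
```

View pics/s5.png

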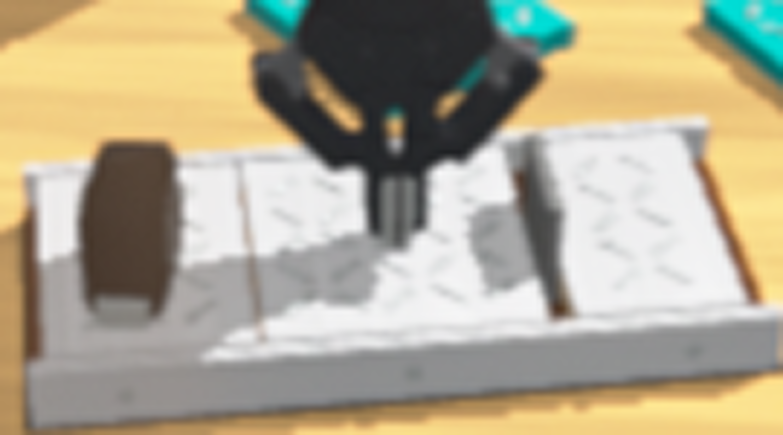

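The shut fingertips press the plate at its middle (395,243) and the spacer stands upright in the joint (540,220). The plate is on its stops at 15 N with the tips at z = 0.032, so I'm handing in.

```bash
python3 -c "
from bench import *
print(finish_job()); print(observe()['ft_force'])"
```

```text
the job is handed in; nothing more can be done
None
the job is handed in; nothing more can be done
```

I put the thin spacer in the wide joint beside the narrower plate and let it go. I then pressed the middle plate flush with the shut fingertips and handed the job in while still holding it. The hand-in gave no verdict.

- **Spacer:** it went in with almost no force until it met the board, with the tool at the expected height. Contact there reached about 13 N before I eased off. The last picture shows it upright in the joint and clear of the fingers.
- **Plate:** it stopped on its hard stops with the fingertips at about z = 0.032 m. The push was steady at about 15 N vertically, with 6 to 7 N sideways, and the clock stood at 15.2 s. I judged flush and level from the fingertip height, the stiffening and the picture, not from a direct measurement.
- **Disagreements:** the side camera and the arm's own position differed by about 2 mm across the joint. The top picture gave a joint width of 12.6 mm, the side view about 10 mm. I aligned the spacer to the joint in the side view, where both were visible.
- **Other things:** nothing else looked disturbed in the part of the scene I saw last. I did not recheck the bottles, tub, tape, mallet, screwdriver or thick spacer afterwards.

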